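# Tip out the marble cup

## Robot

A 6-joint arm with a two-finger parallel gripper is mounted at the origin on the work surface. World frame = base frame: x ahead of the robot, y to its left, z up, the work surface at z = 0. Lengths are in m, angles in rad, forces in N, time in s.
With the tool pointing down it reaches from about 0.25 to 0.775 m from the base axis. Payload 4 kg.
Tool frame: the origin (TCP) lies between the finger pads; the fingertips stand env.nose_length ahead of it and the grasp point (between the pads) lies 5 mm behind it (env.nose_length is the distance from the TCP to the fingertips, in m); z points along the fingers, y is the line along which they close (so a half turn about z gives the same grasp; the last joint's range is limited). The gripper opens to 94 mm and grips with 3 to 60 N. Pads are 16 mm wide; open, the fingers measure 119 mm over their backs; the gripper's body (75 mm by 177 mm) begins 78 mm behind the grasp point.
Start: joints at [1.104, 0.087, 1.371, -0, 1.684, -0.103], TCP at [0.196, 0.514, 0.22] pointing down, gripper open.
Joint ranges: [-3.1, 3.1], [-0.76, 2.03], [0.27, 2.55], [-1.08, 4.22], [0.17, 2.65], [-2.57, 2.57]. Speed limits (rad/s): [2.79, 2.79, 3.14, 3.14, 3.14, 3.14].

## Interface

Orientations are given as a unit quaternion [w, x, y, z].
In Python, from rig import env, snapshot, camera_params, finder gives the robot as it stands. The module is installed in compiled form; this text tells all that it offers.
- The arm moves only by the tool apply_moves, never from a script. Its argument "plan" is text: rows parted by semicolons, each of 6 numbers parted by spaces: the shift along the world's x, y, z in units of 30 mm (1.0 is 30 mm), then the turn, a rotation vector about the world's x, y, z in degrees. In form: tx ty tz rx ry rz; .... A call has 1 to 10 rows; each row is the pose to reach, as a shift and turn from the pose commanded when the call began; what a row does not reach only later rows make up. A row lasts 1/8 s, in which the tool goes at most 62.5 mm and 10.7 degrees, less where a joint would pass 70% of its speed; a pose out of reach is approached as far as the arm can. A call with a gripper value outside its range is refused whole. "hand" is the opening, from 0 (shut) to 1 (fully open), set as the call begins (left out, the last holds). The fingers move at their own pace and stop on an object; "force" is the grip in N (left out, the last holds). Time passes only in rows, so rows that repeat a pose let the fingers close. It gives the time, the measured TCP pose, the force, the opening and the grip force at its end, in the units of the state.
- env.get_obs(): the state, without advancing time (a new reading comes with each control period).
- snapshot(name): name is "scene" or "top"; returns the picture (480x640x3 uint8, red, green, blue); there is no depth.
- camera_params(name): a dict with "fov_y" (degrees; the focal length in pixels is half the picture's height over the tangent of half this angle, whatever the lens; pixels are square), "cx", "cy" (the principal point, pixels), "pose" (4x4, takes a point from camera to world coordinates). Camera axes: x right, y down, z forward; pixel columns grow to the right and rows downward; lengths in m; the calibration is good to about 2 mm. A picture is of the moment at which its call begins. camera_params takes no time and is no camera call.
- env.job_done(): hands the job in; it is judged then, once.
Trained networks look in the newest picture that a camera, given by its name, has taken for a name from the list of things; names that differ only in an ending like _2 or _b are one class to them, and where a whole thing is asked for, a point or a joint stands for the part that bears it (a point fixed in the world has none). Each returns a list of dicts, best first, with "p" (0 to 1); they miss things now and then, are a little off and sometimes report something else, mostly with a low value. They report only what shows in the picture. A call takes as long as a camera call. They do not tell look-alikes from the thing itself.
- finder.recognise(target, camera): "xyz" ([x, y, z] in m, in world coordinates, good to about 4 mm: the middle of the surface that is visible of it).
- finder.silhouettes(target, camera): "mask" (480x640 bool, what is visible of it).
- finder.pinpoint(target, camera): "xyz" ([x, y, z] in m, in world coordinates, good to about 4 mm: a listed point, or the origin of a listed thing).
The state is a dict: "clock": time; "qpos": joint angles; "qd": joint speeds; "effort": joint torques, N m; "position": TCP position; "tcp_rot": TCP orientation; "ft_force": force on the tool from outside, world axes, zero at the start; "torque": the same for the moment, N m; "opening": finger opening in m; "grasp_force": force on a finger pad.
Only numpy, scipy, OpenCV 4.12 (cv2) and the standard library are available. Lean on these libraries where they do the work, as an engineer would, in place of code of your own. Each camera call takes 0.05 s, during which the arm holds its last target. There are 200 camera calls.

## Task

Pick up the marble cup from its coaster, hold it close above the game tray and tip it a quarter turn, until it is on its side with the mouth just dipping, and hold it so for about a second, so that all four marbles roll out and stay in the tray; do not turn it upside down. Then bring the cup back level and set it down gently, without dropping it, upright and wholly on its coaster, leaving the figures, models, barrel, mug and pot around it where they are.

Things in the scene. Friction and masses are not known exactly. Their poses are not given: they have to be found in the camera images.
- cup: the marble cup: plain round brown leather cup, open at the top, 95 mm tall, outside diameter 59 mm at the foot and 63 mm at the rim, wall 3 mm, bottom 5 mm thick, about 120 g, four marbles inside at the start; origin at the centre of its underside, z up its axis towards the mouth. (The white mug nearby is not it.)
- cup_mouth (a point): centre of the marble cup's mouth, 95 mm above its underside on its axis
- coaster: flat round cork coaster, 90 mm across, 6 mm thick, fixed, the marble cup stands on it at the start; origin at the centre of its underside
- tray: open wooden game tray, fixed, 250 x 200 mm outside, walls 7 mm thick and 34 mm high, floor 7 mm thick; origin at the centre of its underside, x along its long side, y along its short side
- marble0_center (a point): centre of one of the four equal bone-white clay marbles (20 mm balls, about 10 g) used as game counters, in the marble cup at the start
- marble1_center (a point): centre of one of the four equal bone-white clay marbles (20 mm balls, about 10 g) used as game counters, in the marble cup at the start
- marble2_center (a point): centre of one of the four equal bone-white clay marbles (20 mm balls, about 10 g) used as game counters, in the marble cup at the start
- marble3_center (a point): centre of one of the four equal bone-white clay marbles (20 mm balls, about 10 g) used as game counters, in the marble cup at the start
- barrel: bystander: small dark wooden toy barrel, 23 mm across, 30 mm tall; origin under its centre
- soldier: bystander: small grey game figure on a round 25 mm base, 45 mm tall; origin under its centre
- giant: bystander: large grey game figure on a round 44 mm base, 75 mm tall; origin under its centre
- tank: bystander: grey model tank, about 82 x 60 x 37 mm, gun to its -x; origin under its centre
- mug: bystander: white ceramic drinking mug with a handle at its +y, 82 mm across, 88 mm tall; origin under its centre
- paintpot: bystander: small grey closed paint pot with black cap, 34 mm across, 50 mm tall; origin under its centre
- wallpiece: bystander: grey toy castle wall, 30 mm thick (x), 110 mm long (y), 57 mm tall; origin under its centre
Not all that is in view belongs to the job. Leave any green or red look-alike of the cup alone.

How it is judged:
By the outcome, as a careful person would: the job done as asked, in the order asked, and still so for the second after the job is handed in, with the robot touching nothing.
It also fails if it takes over 61 s, if anything falls off the work surface, if the arm or the gripper's body presses on something with over 40 N, if the wrist force passes 120 N, or if a joint passes its speed limit or range.

## Working session

There is one attempt and no reset: what is moved stays moved. The work goes in short steps, Python scripts to look and compute and a tool call to move; the robot and the scene stay as the last step left them, time stands still between calls to the robot, and variables do not carry over. Pictures are saved under pics/ and viewed, at most 10 in all, crops included, and the job is handed in when it is done.

Besides the shell and the picture viewer there is one more tool, called after "Request:" in YAML: its name, and indented under it one key for each argument. apply_moves: Moves the arm, as the interface text tells. Its arguments: {"type":"object","properties":{"plan":{"type":"string"},"hand":{"type":"number"},"force":{"type":"number"}},"required":["plan"]}

```bash
mkdir -p pics
python3 - <<'E'
from rig import env, snapshot, camera_params, finder
import cv2, numpy as np
for c in ["scene","top"]:
    im=snapshot(c); cv2.imwrite(f"pics/{c}0.png",im[:,:,::-1])
    p=camera_params(c); print(c,p["fov_y"],p["cx"],p["cy"],np.round(p["pose"],3).tolist())
for n in ["cup","cup_mouth","coaster","tray","barrel","soldier","giant","tank","mug","paintpot","wallpiece"]:
    for c in ["scene","top"]:
        print(n,c,[(np.round(d["xyz"],3).tolist(),round(float(d["p"]),2)) for d in finder.pinpoint(n,c)][:4])
o=env.get_obs(); print(env.nose_length,{k:np.round(v,3).tolist() for k,v in o.items()})
E
```

```text
scene 49.0801897565352 315.5064792911779 231.2985172626144 [[0.727, 0.386, -0.568, 1.137], [0.686, -0.438, 0.581, -0.524], [-0.024, -0.812, -0.583, 0.738], [0.0, 0.0, 0.0, 1.0]]
top 46.58337712858367 323.2947100966211 231.2037725291956 [[-0.003, -0.994, 0.112, 0.395], [-1.0, 0.001, -0.018, 0.101], [0.018, -0.112, -0.994, 1.281], [0.0, 0.0, 0.0, 1.0]]
cup scene [([0.436, 0.234, 0.008], 0.78), ([0.435, 0.124, 0.002], 0.67), ([0.307, 0.236, 0.0], 0.6), ([0.534, 0.141, 0.005], 0.58)]
cup top [([0.438, 0.124, -0.001], 0.93), ([0.427, 0.36, 0.0], 0.86), ([0.537, 0.141, -0.001], 0.79), ([0.439, 0.234, 0.004], 0.74)]
cup_mouth scene [([0.312, 0.235, 0.097], 0.92), ([0.437, 0.123, 0.093], 0.9), ([0.427, 0.356, 0.093], 0.77), ([0.54, 0.137, 0.103], 0.76)]
cup_mouth top [([0.427, 0.363, 0.088], 0.91), ([0.439, 0.239, 0.1], 0.86), ([0.312, 0.235, 0.099], 0.83), ([0.538, 0.138, 0.095], 0.8)]
coaster scene [([0.44, 0.232, 0.001], 0.61)]
coaster top [([0.438, 0.231, 0.0], 0.88)]
tray scene [([0.483, -0.177, 0.004], 0.73), ([0.652, 0.46, 0.0], 0.64)]
tray top [([0.49, -0.181, 0.004], 0.83)]
barrel s
[... 295 characters left out ...]
cene [([0.739, 0.114, -0.002], 0.57)]
tank top [([0.74, 0.116, 0.002], 0.84)]
mug scene [([0.648, 0.462, 0.004], 0.97)]
mug top [([0.651, 0.458, -0.002], 0.8)]
paintpot scene [([0.699, -0.185, 0.001], 0.98)]
paintpot top [([0.698, -0.182, -0.002], 0.55)]
wallpiece scene [([0.726, 0.233, 0.003], 0.95)]
wallpiece top [([0.727, 0.231, -0.001], 0.83)]
0.014 {'clock': 1.2, 'qpos': [1.104, 0.087, 1.371, 0.0, 1.684, -0.103], 'qd': [-0.0, 0.0, -0.0, -0.001, 0.001, 0.0], 'effort': [-0.0, -34.004, -30.26, 0.072, 0.024, -0.0], 'position': [0.196, 0.514, 0.22], 'tcp_rot': [0.0, 0.181, 0.984, 0.0], 'ft_force': [0.043, -0.648, 0.661], 'torque': [-0.012, 0.02, -0.041], 'grasp_force': 0.0, 'opening': 0.094}
```

View pics/scene0.png

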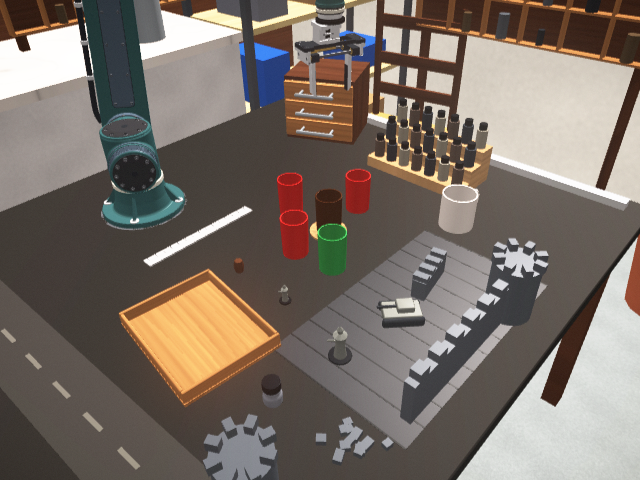

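View pics/top0.png

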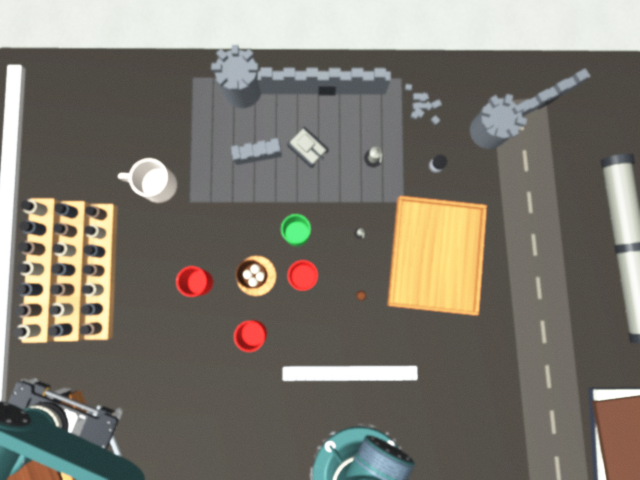

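The scene view shows the brown cup on its coaster at about (328,210), ringed by three red cups and a green one. The top view shows it at (256,276) with four marbles inside. The tray is centred near (437,255), turned about -5°.

I'll grasp with the tool leaning 30° so the gripper body clears the neighbouring cups, then pour outward over the tray.

```bash
cat > h.py <<'E'
import numpy as np
from scipy.spatial.transform import Rotation as R
from rig import env
def ori(az,lean):
    "tool z leaning toward azimuth az by lean deg from straight down; y tangential"
    a=np.radians(az); l=np.radians(lean)
    h=np.array([np.cos(a),np.sin(a),0]); u=np.array([0,0,1.])
    z=h*np.sin(l)-u*np.cos(l); y=np.array([-np.sin(a),np.cos(a),0])
    return R.from_matrix(np.c_[np.cross(y,z),y,z])
def go(grasp,az,lean,ref=None):
    "units row from current (or ref=(p,R)) to have grasp point at 'grasp'"
    if ref is None:
        o=env.get_obs(); ref=(o["position"],R.from_quat(o["tcp_rot"],scalar_first=True))
    T=ori(az,lean); p=np.array(grasp)+0.005*T.as_matrix()[:,2]
    print(np.round((p-ref[0])/0.03,2),np.round((T*ref[1].inv()).as_rotvec(degrees=True),1))
    return p,T
E
python3 - <<'E'
from h import *
go([.438,.234,.20],28,30)
go([.438,.234,.20],28,0)
E
```

```text
[ 8.15 -9.3  -0.8 ] [  1.9 -30.9  47.7]
[ 8.08 -9.33 -0.82] [-0.  -0.  48.8]
```

Request:
apply_moves:
  plan: "1 -1.2 0 0 0 6; 2 -2.3 0 0 -4 12; 3 -3.5 0 0.5 -8 18; 4 -4.6 0 1 -12 24; 5 -5.8 -0.2 1 -16 30; 6 -7 -0.4 1.5 -20 36; 7 -8.1 -0.6 1.7 -25 42; 8.15 -9.3 -0.8 1.9 -30.9 47.7; 8.15 -9.3 -0.8 1.9 -30.9 47.7; 8.15 -9.3 -0.8 1.9 -30.9 47.7"
  hand: 1
  force: 30

```text
clock: 2.45
position: [0.4402, 0.2349, 0.1958]
tcp_rot: [0.251, -0.233, 0.937, 0.063]
ft_force: [-1.7, 0.3, 0.2]
opening: 0.0939
grasp_force: 0.0
```

Run:
```python
from h import *
from rig import snapshot,finder
import cv2
o=env.get_obs(); print(o["clock"],np.round(o["qpos"],2),np.round(o["position"],3))
go([.438,.234,.115],28,30); go([.438,.234,.066],28,30)
im=snapshot("scene"); cv2.imwrite("pics/scene1.png",cv2.resize(im[100:340,160:480,::-1],(800,600)))
for n in ["coaster","cup"]:
    print(n,[(np.round(d["xyz"],3).tolist(),round(float(d["p"]),2)) for d in finder.pinpoint(n,"scene")])
```

```text
2.45 [ 0.32 -0.41  1.93  0.09  1.1  -1.76] [0.44  0.235 0.196]
[ 0.    0.01 -2.84] [-0.   0.   0.1]
[ 0.    0.01 -4.47] [-0.   0.   0.1]
coaster [([0.436, 0.231, -0.003], 0.7)]
cup [([0.423, 0.356, 0.001], 0.84), ([0.436, 0.236, 0.003], 0.79), ([0.436, 0.12, 0.003], 0.76), ([0.306, 0.232, 0.003], 0.7), ([0.534, 0.14, 0.0], 0.6)]
```

View pics/scene1.png

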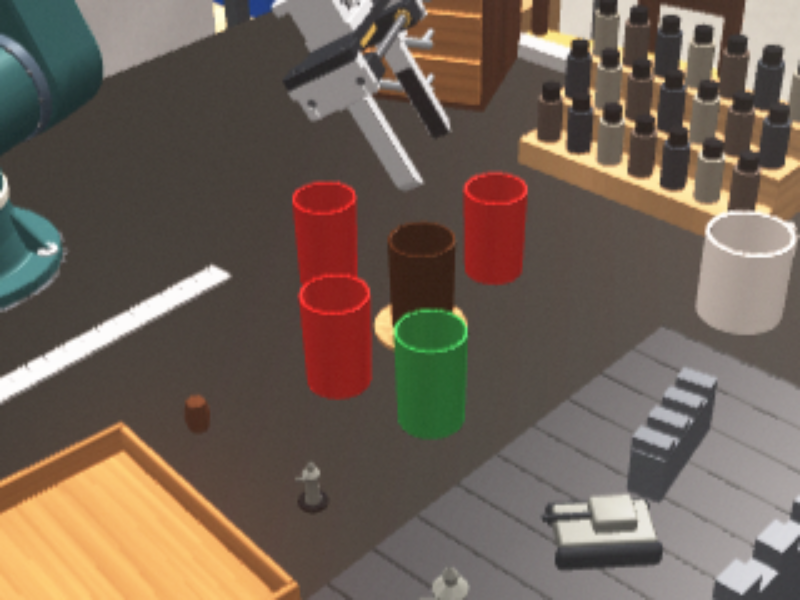

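The gripper sits over the cup at crop (420,170), leaning as planned with all the neighbours clear. I'll go straight down and grip.

Request:
apply_moves:
  plan: "0 0 -0.6 0 0 0; 0 0 -1.2 0 0 0; 0 0 -1.8 0 0 0; 0 0 -2.4 0 0 0; 0 0 -2.9 0 0 0; 0 0 -3.4 0 0 0; 0 0 -3.8 0 0 0; 0 0 -4.1 0 0 0; 0 0 -4.4 0 0 0; 0 0 -4.4 0 0 0"

```text
clock: 3.85
position: [0.4398, 0.2348, 0.0626]
tcp_rot: [0.251, -0.234, 0.937, 0.062]
ft_force: [1.1, -0.4, -0.3]
opening: 0.094
grasp_force: 0.0
```

Request:
apply_moves:
  plan: "0 0 0 0 0 0; 0 0 0 0 0 0; 0 0 0 0 0 0; 0 0 0 0 0 0; 0 0 0 0 0 0; 0 0 0 0 0 0; 0 0 0 0 0 0; 0 0 0 0 0 0"
  hand: 0.5
  force: 25

```text
clock: 4.85
position: [0.4405, 0.2352, 0.0639]
tcp_rot: [0.252, -0.234, 0.937, 0.063]
ft_force: [-1.1, 0.7, 3.2]
opening: 0.0616
grasp_force: 25.0
```

Request:
apply_moves:
  plan: "0 0 0.1 0 0 0; 0 0 0.3 0 0 0; 0 0 0.7 0 0 0; 0 0 1.2 0 0 0; 0 0 1.8 0 0 0; 0 0 2.4 0 0 0; 0 0 3 0 0 0; 0 0 3.5 0 0 0; 0 0 4 0 0 0; 0 0 4 0 0 0"

```text
clock: 6.1
position: [0.4411, 0.2353, 0.1857]
tcp_rot: [0.253, -0.234, 0.937, 0.063]
ft_force: [0.5, -0.2, -0.8]
opening: 0.0618
grasp_force: 25.0
```

Run:
```python
from h import *
from rig import snapshot
import cv2
o=env.get_obs(); print(o["clock"],o["grasp_force"],o["opening"],np.round(o["ft_force"],1),np.round(o["qpos"],2))
a=np.radians(-18); g=np.array([.487-.036*np.cos(a),-.179-.036*np.sin(a)])
go([*g,.185],-18,30)
p,T=go([*g,.12],-18,30)
im=snapshot("scene"); cv2.imwrite("pics/scene2.png",cv2.resize(im[60:300,160:480,::-1],(800,600)))
```

```text
6.1 24.977488570148125 0.06176857869646673 [ 0.5 -0.2 -0.8] [ 0.32 -0.4   1.95  0.1   1.07 -1.76]
[  0.47 -13.47  -0.17] [  0.    0.3 -46. ]
[  0.47 -13.47  -2.33] [  0.    0.3 -46. ]
```

View pics/scene2.png

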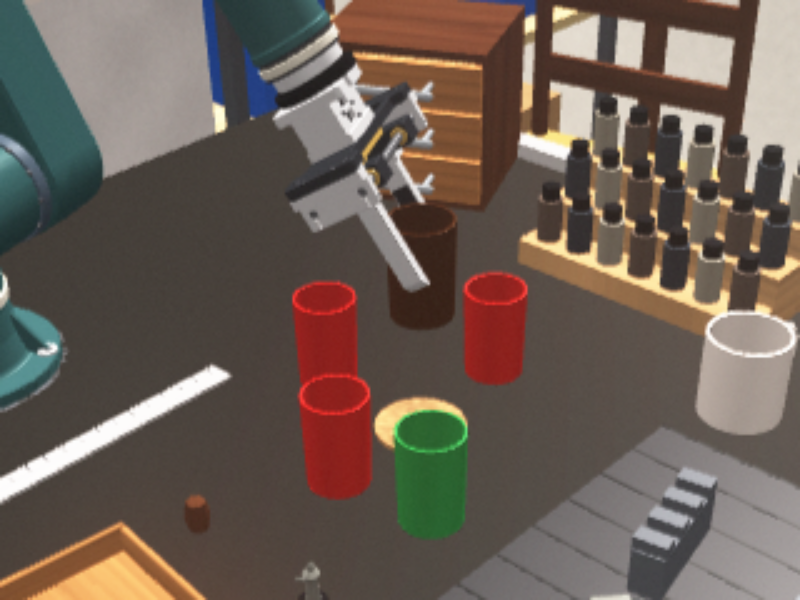

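The cup is lifted level at crop (422,265), clear of its neighbours. I'll carry it to the tray.

Request:
apply_moves:
  plan: "0 -0.2 0 0 0 -1; 0 -0.7 0 0 0 -2.5; 0.1 -1.4 0 0 0 -5; 0.1 -2.2 0 0 0 -7.5; 0.1 -3 0 0 0 -10; 0.2 -3.8 0 0 0 -13; 0.2 -4.6 0 0 0 -16; 0.2 -5.4 0 0 0 -18.5; 0.2 -6.2 0 0 0 -21; 0.2 -7 0 0 0 -24"

```text
clock: 7.4
position: [0.4455, 0.0234, 0.1828]
tcp_rot: [0.259, -0.032, 0.965, 0.008]
ft_force: [-0.7, 0.1, -1.6]
opening: 0.062
grasp_force: 25.0
```

Request:
apply_moves:
  plan: "0 -0.8 0 0 0 -3; 0 -1.6 0 0 0 -6; 0.1 -2.4 0 0 0 -9; 0.1 -3.2 0 0 0 -12; 0.2 -4 0 0 0 -15; 0.2 -4.7 0 0 0 -17.5; 0.3 -5.4 0 0 0 -19.5; 0.3 -6 0 0 0 -21; 0.3 -6.4 0 0 0 -22; 0.3 -6.5 0 0 0 -22"

```text
clock: 8.65
position: [0.4547, -0.1706, 0.1831]
tcp_rot: [0.256, 0.152, 0.954, -0.041]
ft_force: [0.6, 0.1, -1.2]
opening: 0.0614
grasp_force: 25.0
```

Run:
```python
from h import *
from rig import snapshot,finder
import cv2
o=env.get_obs(); print(o["clock"],np.round(o["position"],3),np.round(o["qpos"],2))
a=np.radians(-18); g=np.array([.487-.036*np.cos(a),-.179-.036*np.sin(a)])
for l,z in [(30,.12),(-15,.1),(-40,.09),(-55,.085),(-65,.08),(-67,.08)]: go([*g,z],-18,l)
im=snapshot("top"); cv2.imwrite("pics/top3.png",cv2.resize(im[120:360,300:620,::-1],(800,600)))
print([(np.round(d["xyz"],3).tolist(),round(float(d["p"]),2)) for n in ["cup_mouth","cup","tray"] for d in finder.pinpoint(n,"top") if d["xyz"][1]<.05])
```

```text
8.65 [ 0.455 -0.171  0.183] [-0.56 -0.44  1.98  0.14  1.1  -1.85]
[ 0.01  0.07 -2.25] [ 0.  -0.   0.1]
[-0.11  0.1  -2.93] [13.9 42.8  0.1]
[-0.17  0.12 -3.23] [21.7 66.6  0.1]
[-0.2   0.13 -3.36] [26.3 80.8  0. ]
[-0.21  0.14 -3.51] [29.4 90.3  0. ]
[-0.21  0.14 -3.5 ] [30.  92.2  0. ]
[([0.45, -0.17, 0.218], 0.71), ([0.455, -0.165, 0.124], 0.69), ([0.488, -0.179, 0.003], 0.82)]
```

View pics/top3.png

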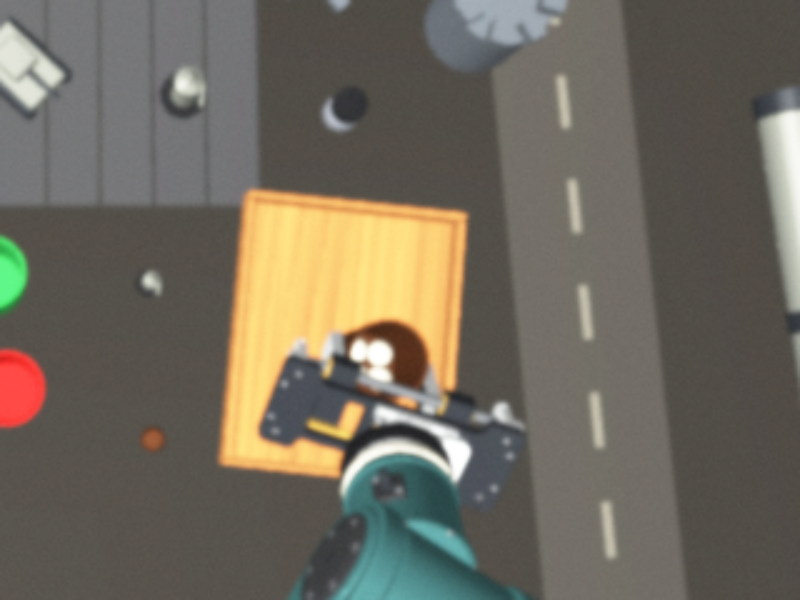

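The cup is level over the tray, with marbles visible at crop (372,355). The tower at the top lies near my pour direction, so I'll turn the pour direction to -5° and move back 30 mm before tipping.

Run:
```python
from h import *
g=np.array([.421,-.176])
ref=go([*g,.12],-5,30)
print()
for t,z in [(0,.12),(20,.12),(40,.12),(50,.115),(60,.11),(75,.1),(85,.09),(90,.085),(94,.082),(97,.08)]: print(t,end=' ');go([*g,z],-5,30-t,ref)
```

```text
[-1.05 -0.22 -2.26] [ 0.  0. 13.]

0 [0. 0. 0.] [0. 0. 0.]
20 [-0.05  0.   -0.02] [ 1.7 19.9 -0. ]
40 [-0.11  0.01 -0.02] [ 3.5 39.8  0. ]
50 [-0.14  0.01 -0.18] [ 4.4 49.8 -0. ]
60 [-0.17  0.01 -0.33] [ 5.2 59.8  0. ]
75 [-0.2   0.02 -0.64] [ 6.5 74.7 -0. ]
85 [-0.22  0.02 -0.95] [ 7.4 84.7  0. ]
90 [-0.23  0.02 -1.11] [ 7.8 89.7 -0. ]
94 [-0.23  0.02 -1.2 ] [ 8.2 93.6  0. ]
97 [-0.24  0.02 -1.25] [ 8.5 96.6  0. ]
```

Request:
apply_moves:
  plan: "-0.2 0 -0.3 0 0 2; -0.4 -0.1 -0.7 0 0 4; -0.6 -0.1 -1.1 0 0 6.5; -0.8 -0.2 -1.5 0 0 9; -0.9 -0.2 -1.8 0 0 11; -1 -0.2 -2.1 0 0 12.5; -1.05 -0.22 -2.26 0 0 13; -1.05 -0.22 -2.26 0 0 13; -1.05 -0.22 -2.26 0 0 13"

```text
clock: 9.98
position: [0.4241, -0.1766, 0.1163]
tcp_rot: [0.259, 0.042, 0.965, -0.012]
ft_force: [-1.0, 0.3, -0.9]
opening: 0.0617
grasp_force: 25.0
```

Request:
apply_moves:
  plan: "0 0 0 0.3 3 0; 0 0 0 0.7 8 0; 0 0 0 1.2 14 0; -0.05 0 0 1.7 20 0; -0.06 0 0 2.3 26 0; -0.08 0 0 2.8 32 0; -0.1 0 0 3.2 37 0; -0.11 0 0 3.5 40 0; -0.11 0 0 3.5 40 0"

```text
clock: 11.1
position: [0.4218, -0.1765, 0.1156]
tcp_rot: [-0.087, 0.043, 0.995, 0.004]
ft_force: [-0.3, -0.5, -1.3]
opening: 0.0619
grasp_force: 25.0
```

Run:
```python
from h import *
from rig import snapshot
import cv2
o=env.get_obs(); print(o["clock"],np.round(o["position"],3),np.round(o["qpos"],2),o["grasp_force"],np.round(o["ft_force"],1))
g=[.421,-.176]
go([*g,.12],-5,-10)
im=snapshot("scene"); cv2.imwrite("pics/scene4.png",cv2.resize(im[120:480,60:540,::-1],(800,600)))
```

```text
11.1 [ 0.422 -0.177  0.116] [-0.47  0.05  1.62 -0.07  1.63 -1.95] 24.959204376500566 [-0.3 -0.5 -1.3]
[-0.05  0.02 -0.02] [ 0.  -0.  -0.1]
```

View pics/scene4.png

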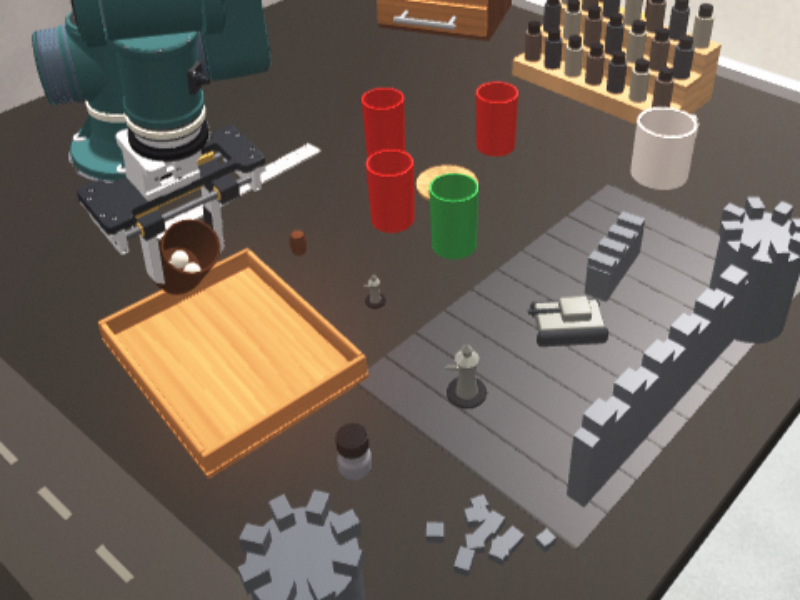

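The cup is 40° tipped at crop (190,255) with marbles inside, and everything is clear. I'll continue.

Request:
apply_moves:
  plan: "-0.01 0 0 0.3 4 0; -0.02 0 -0.1 0.8 9 0; -0.03 0 -0.15 1.2 14 0; -0.05 0 -0.25 1.6 19 0; -0.06 0 -0.35 2.1 24 0; -0.07 0 -0.45 2.5 29 0; -0.08 0 -0.55 2.8 33 0; -0.09 0 -0.6 3 35 0; -0.09 0 -0.6 3 35 0"

```text
clock: 12.28
position: [0.4177, -0.1766, 0.0973]
tcp_rot: [-0.384, 0.04, 0.922, 0.016]
ft_force: [-0.8, 0.2, -2.0]
opening: 0.0618
grasp_force: 24.9
```

Run:
```python
from h import *
from rig import snapshot
import cv2
o=env.get_obs(); print(o["clock"],np.round(o["position"],3),np.round(o["qpos"],2),o["grasp_force"],np.round(o["ft_force"],1))
g=[.421,-.176]
go([*g,.1],-5,-45);go([*g,.085],-5,-60);go([*g,.08],-5,-68)
im=snapshot("scene"); cv2.imwrite("pics/scene5.png",cv2.resize(im[120:480,60:540,::-1],(800,600)))
```

```text
12.275 [ 0.418 -0.177  0.097] [-0.37  0.51  1.29 -0.24  2.1  -1.9 ] 24.944711366551928 [-0.8  0.2 -2. ]
[-0.01  0.03 -0.03] [ 0.  -0.2 -0. ]
[-0.03  0.03 -0.49] [ 1.3 14.7 -0. ]
[-0.04  0.03 -0.64] [ 2.  22.7 -0.1]
```

View pics/scene5.png

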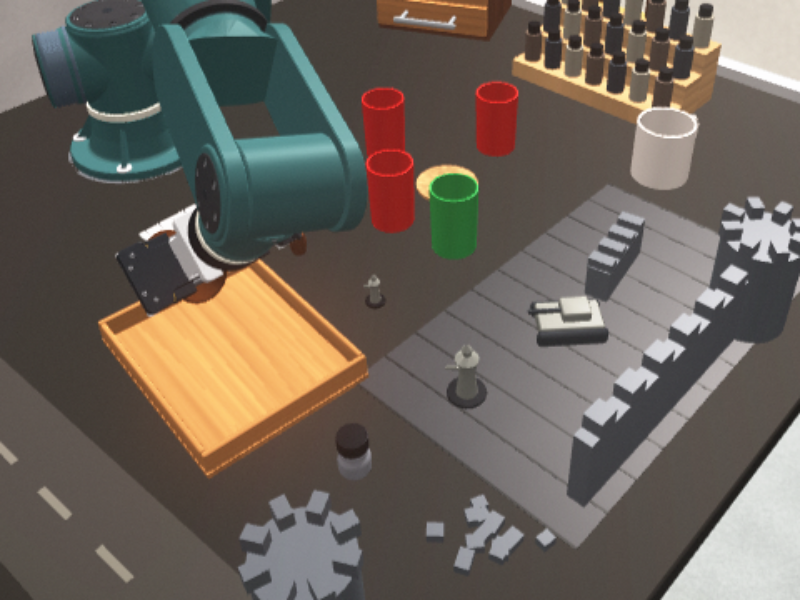

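At 75° the arm is clear of everything, so I'll finish the tip to about 97° and hold.

Request:
apply_moves:
  plan: "0 0 -0.1 0.3 3 0; 0 0 -0.2 0.6 6 0; 0 0 -0.3 0.8 9 0; 0 0 -0.4 1.1 12 0; 0 0 -0.45 1.3 15 0; -0.02 0 -0.5 1.5 17 0; -0.03 0 -0.55 1.7 19 0; -0.03 0 -0.6 1.9 21 0; -0.04 0 -0.6 2 22 0; -0.04 0 -0.6 2 22 0"

```text
clock: 13.58
position: [0.4165, -0.1765, 0.0794]
tcp_rot: [-0.554, 0.036, 0.831, 0.024]
ft_force: [-0.2, -0.7, -1.7]
opening: 0.0613
grasp_force: 24.9
```

Request:
apply_moves:
  plan: "0 0 0 0 0 0; 0 0 0 0 0 0; 0 0 0 0 0 0; 0 0 0 0 0 0; 0 0 0 0 0 0; 0 0 0 0 0 0; 0 0 0 0 0 0; 0 0 0 0 0 0"

```text
clock: 14.58
position: [0.4165, -0.1766, 0.0797]
tcp_rot: [-0.554, 0.036, 0.832, 0.024]
ft_force: [0.3, -0.6, -0.4]
opening: 0.0614
grasp_force: 24.9
```

Run:
```python
from h import *
from rig import snapshot,finder
import cv2
o=env.get_obs(); print(o["clock"],np.round(o["position"],3),np.round(o["qpos"],2),o["grasp_force"],np.round(o["ft_force"],1))
g=[.421,-.176]
go([*g,.08],-5,-67);
im=snapshot("scene"); cv2.imwrite("pics/scene6.png",cv2.resize(im[180:420,90:410,::-1],(800,600)))
print([(np.round(d["xyz"],3).tolist(),round(float(d["p"]),2)) for d in finder.pinpoint("marble0_center","scene")])
```

```text
14.575 [ 0.417 -0.177  0.08 ] [-0.35  0.78  1.14 -0.35  2.36 -1.92] 24.947728043189272 [ 0.3 -0.6 -0.4]
[-0.    0.03 -0.05] [-0.1 -0.3 -0.1]
[]
```

View pics/scene6.png

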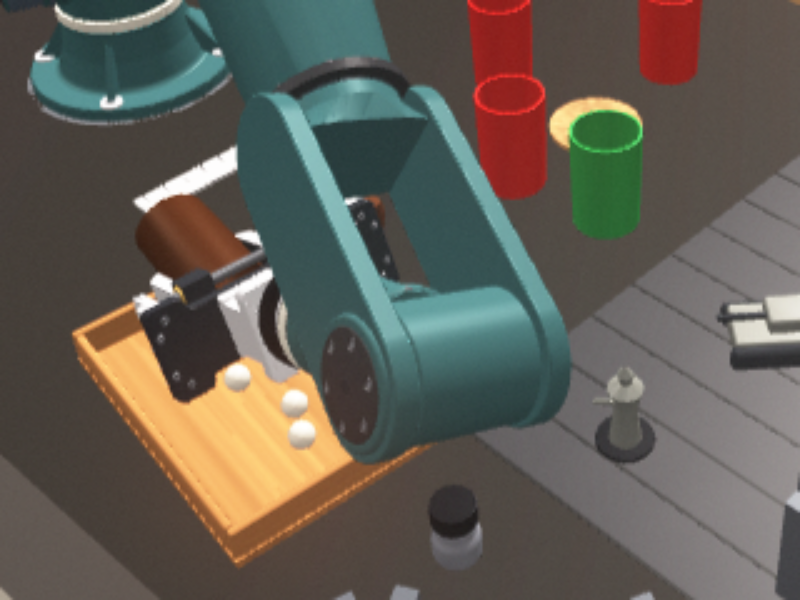

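Three marbles show in the tray at crop (237,377), (294,403) and (301,434). I'll look for the fourth from the top camera.

Run:
```python
from rig import snapshot,finder
import cv2,numpy as np
im=snapshot("top"); cv2.imwrite("pics/top7.png",cv2.resize(im[160:340,340:580,::-1],(800,600)))
print([(np.round(d["xyz"],3).tolist(),round(float(d["p"]),2)) for d in finder.pinpoint("marble0_center","top")])
```

```text
[]
```

View pics/top7.png

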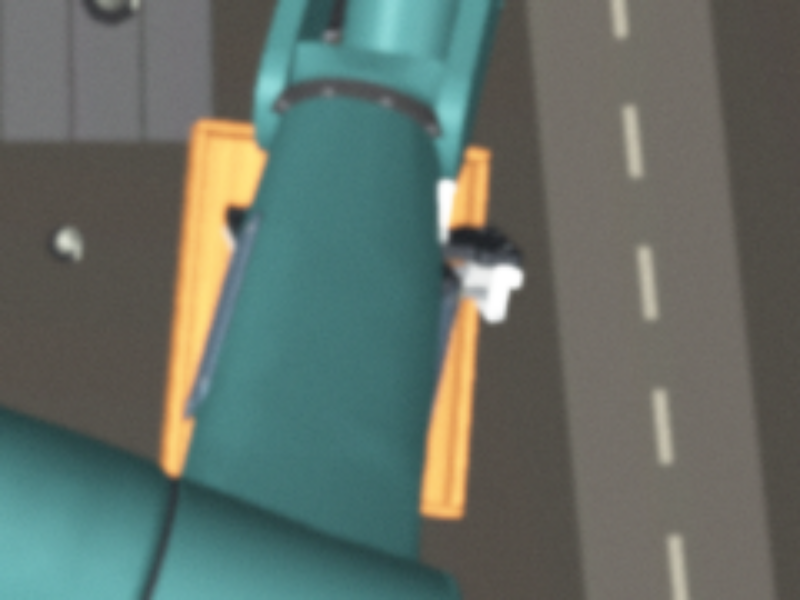

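The arm hides the rest of the tray, so I'll bring the cup back level in the reverse order and count the marbles numerically.

Request:
apply_moves:
  plan: "0 0 0.2 -0.4 -5 0; 0.02 0 0.4 -1 -11 0; 0.04 0 0.6 -1.6 -18 0; 0.06 0 0.8 -2.2 -25 0; 0.08 0 1 -2.9 -33 0; 0.1 0 1.1 -3.6 -41 0; 0.12 0 1.2 -4.3 -49 0; 0.13 0 1.2 -5 -57 0; 0.13 0 1.2 -5 -57 0"

```text
clock: 15.9
position: [0.4187, -0.1763, 0.1169]
tcp_rot: [-0.088, 0.044, 0.995, 0.003]
ft_force: [-0.1, -0.2, -0.5]
opening: 0.0614
grasp_force: 25.0
```

Request:
apply_moves:
  plan: "0 0 0.1 -0.6 -7 0; 0 0 0.3 -1.2 -14 0; 0.05 0 0.6 -1.8 -21 0; 0.06 0 1 -2.4 -28 0; 0.1 0 1.4 -3 -34 0; 0.11 0 1.8 -3.3 -38 0; 0.11 0 2.2 -3.5 -40 0; 0.11 0 2.3 -3.5 -40 0; 0.11 0 2.3 -3.5 -40 0"

```text
clock: 17.02
position: [0.4241, -0.1767, 0.185]
tcp_rot: [0.259, 0.042, 0.965, -0.012]
ft_force: [-0.0, 0.1, -0.3]
opening: 0.0616
grasp_force: 25.0
```

```bash
cat > look.py <<'E'
from h import *
from rig import snapshot,finder,camera_params
import cv2
o=env.get_obs(); print(o["clock"],np.round(o["position"],4),np.round(o["tcp_rot"],3),o["grasp_force"],np.round(o["ft_force"],1))
for c in ["scene","top"]:
    im=snapshot(c)
    for d in finder.pinpoint("marble0_center",c): print(c,"net",np.round(d["xyz"],3),round(float(d["p"]),2))
    hsv=cv2.cvtColor(im,cv2.COLOR_RGB2HSV); m=((hsv[...,1]<75)&(hsv[...,2]>190)).astype(np.uint8)
    n,_,st,ce=cv2.connectedComponentsWithStats(m)
    P=camera_params(c); f=240/np.tan(np.radians(P["fov_y"]/2)); T=P["pose"]
    for s,k in zip(st[1:],ce[1:]):
        if s[4]<15: continue
        d=T[:3,:3]@np.array([(k[0]-P["cx"])/f,(k[1]-P["cy"])/f,1]); p=T[:3,3]+d*(.017-T[2,3])/d[2]
        if .33<p[0]<.65 and -.32<p[1]<-.05: print(c,"blob",np.round(k),s[4],np.round(p,3))
E
python3 - <<'E'
from look import *
cv2.imwrite("pics/top8.png",im[:,:,::-1])
go([.421,-.176,.185],-5,30)
E
```

```text
17.025 [ 0.4241 -0.1767  0.185 ] [ 0.259  0.042  0.965 -0.012] 24.97357574320631 [-0.   0.1 -0.3]
scene net [ 0.546 -0.125  0.018] 0.52
scene blob [243. 328.] 69 [ 0.547 -0.123  0.017]
scene blob [184. 330.] 66 [ 0.468 -0.199  0.017]
scene blob [207. 340.] 74 [ 0.521 -0.186  0.017]
scene blob [210. 352.] 78 [ 0.549 -0.201  0.017]
top net [ 0.548 -0.124  0.018] 0.38
top blob [411. 227.] 70 [ 0.547 -0.123  0.017]
top blob [445. 226.] 71 [ 0.549 -0.201  0.017]
top blob [439. 238.] 72 [ 0.521 -0.187  0.017]
top blob [445. 261.] 73 [ 0.468 -0.2    0.017]
top blob [435. 280.] 101 [ 0.426 -0.175  0.017]
top blob [478. 285.] 41 [ 0.413 -0.273  0.017]
top blob [424. 286.] 49 [ 0.412 -0.149  0.017]
top blob [480. 298.] 32 [ 0.386 -0.276  0.017]
top blob [478. 317.] 599 [ 0.342 -0.269  0.017]
[-0.01  0.   -0.12] [ 0.  -0.  -0.1]
```

Both cameras place all four marbles in the tray: (0.547,-0.123), (0.549,-0.201), (0.521,-0.187) and (0.468,-0.200). Now back to the coaster.

Request:
apply_moves:
  plan: "0 0.3 0 0 0 1; 0 0.9 0 0 0 2; 0.1 1.6 0 0 0 4; 0.1 2.4 0 0 0 6; 0.1 3.2 0 0 0 8; 0.2 4 0 0 0 10; 0.2 4.8 0 0 0 12; 0.2 5.6 0 0 0 14; 0.3 6.3 0 0 0 15.5; 0.3 7 0 0 0 17"

```text
clock: 18.48
position: [0.4324, 0.0347, 0.1845]
tcp_rot: [0.258, -0.102, 0.96, 0.027]
ft_force: [0.8, -0.5, -0.6]
opening: 0.0618
grasp_force: 25.0
```

Request:
apply_moves:
  plan: "0 0.8 0 0 0 2; 0.1 1.6 0 0 0 4; 0.1 2.4 0 0 0 6; 0.1 3.2 0 0 0 8; 0.2 4 0 0 0 10; 0.2 4.8 0 0 0 12; 0.2 5.5 0 0 0 14; 0.3 6.1 0 0 0 15.5; 0.3 6.5 0 0 0 16; 0.3 6.5 0 0 0 16"

```text
clock: 19.73
position: [0.4412, 0.2291, 0.1844]
tcp_rot: [0.251, -0.235, 0.937, 0.062]
ft_force: [-0.7, -0.4, -0.9]
opening: 0.0616
grasp_force: 25.0
```

Run:
```python
from h import *
from rig import snapshot,finder
o=env.get_obs(); print(o["clock"],np.round(o["position"],4),np.round(o["tcp_rot"],3),np.round(o["ft_force"],1))
Rl=R.from_quat(np.array([.252,-.234,.937,.063]),scalar_first=True); Rc=R.from_quat(o["tcp_rot"],scalar_first=True)
print(np.round((np.array([.4405,.2352,.0639])-o["position"])/.03,2),np.round((Rl*Rc.inv()).as_rotvec(degrees=True),1))
for c in ["scene","top"]:
    snapshot(c)
    for n in ["coaster","cup","cup_mouth"]: print(c,n,[(np.round(d["xyz"],3).tolist(),round(float(d["p"]),2)) for d in finder.pinpoint(n,c) if np.hypot(d["xyz"][0]-.438,d["xyz"][1]-.234)<.05])
```

```text
19.725 [0.4412 0.2291 0.1844] [ 0.251 -0.235  0.937  0.062] [-0.7 -0.4 -0.9]
[-0.02  0.2  -4.02] [ 0.1 -0.1 -0.1]
scene coaster [([0.438, 0.23, 0.003], 0.75)]
scene cup [([0.438, 0.23, 0.128], 0.93)]
scene cup_mouth [([0.442, 0.225, 0.219], 0.58)]
top coaster [([0.437, 0.23, -0.003], 0.48)]
top cup [([0.44, 0.228, 0.124], 0.75)]
top cup_mouth [([0.441, 0.231, 0.221], 0.62)]
```

Request:
apply_moves:
  plan: "-0.02 0.1 -0.5 0 0 0; -0.02 0.1 -1 0 0 0; -0.02 0.1 -1.5 0 0 0; -0.02 0.1 -2 0 0 0; -0.02 0.1 -2.5 0 0 0; -0.02 0.1 -2.9 0 0 0; -0.02 0.1 -3.3 0 0 0; -0.02 0.1 -3.6 0 0 0; -0.02 0.1 -3.75 0 0 0; -0.02 0.1 -3.8 0 0 0"

```text
clock: 21.38
position: [0.4412, 0.2315, 0.0706]
tcp_rot: [0.252, -0.234, 0.937, 0.062]
ft_force: [0.7, 0.3, -1.0]
opening: 0.0615
grasp_force: 25.0
```

Request:
apply_moves:
  plan: "0 0 -0.04 0 0 0; 0 0 -0.08 0 0 0; 0 0 -0.12 0 0 0; 0 0 -0.16 0 0 0; 0 0 -0.18 0 0 0; 0 0 -0.18 0 0 0"

```text
clock: 22.12
position: [0.4411, 0.2314, 0.0652]
tcp_rot: [0.252, -0.234, 0.937, 0.062]
ft_force: [-0.3, 0.3, -0.7]
opening: 0.0617
grasp_force: 25.0
```

Request:
apply_moves:
  plan: "0 0 -0.01 0 0 0; 0 0 -0.02 0 0 0; 0 0 -0.03 0 0 0; 0 0 -0.03 0 0 0"

```text
clock: 22.62
position: [0.4411, 0.2314, 0.0644]
tcp_rot: [0.252, -0.234, 0.937, 0.062]
ft_force: [1.3, -0.5, -0.8]
opening: 0.0621
grasp_force: 25.0
```

Request:
apply_moves:
  plan: "0 0 -0.01 0 0 0; 0 0 -0.02 0 0 0; 0 0 -0.02 0 0 0; 0 0 -0.02 0 0 0"

```text
clock: 23.12
position: [0.4412, 0.2315, 0.0639]
tcp_rot: [0.252, -0.234, 0.937, 0.062]
ft_force: [0.4, -0.3, -0.3]
opening: 0.0619
grasp_force: 25.0
```

Request:
apply_moves:
  plan: "0 0 -0.01 0 0 0; 0 0 -0.02 0 0 0; 0 0 -0.03 0 0 0; 0 0 -0.03 0 0 0"

```text
clock: 23.62
position: [0.4417, 0.2318, 0.0639]
tcp_rot: [0.253, -0.234, 0.937, 0.062]
ft_force: [-2.6, 0.1, 5.6]
opening: 0.062
grasp_force: 25.0
```

Request:
apply_moves:
  plan: "0 0 -0.01 0 0 0; 0 0 -0.02 0 0 0; 0 0 -0.03 0 0 0; 0 0 -0.03 0 0 0"

```text
clock: 24.12
position: [0.4421, 0.232, 0.064]
tcp_rot: [0.253, -0.234, 0.937, 0.063]
ft_force: [-5.4, -1.6, 9.4]
opening: 0.0617
grasp_force: 25.0
```

The cup has touched down. I'll ease the load, then open slowly.

Request:
apply_moves:
  plan: "0 0 0.03 0 0 0; 0 0 0.04 0 0 0; 0 0 0.04 0 0 0"
  force: 5

```text
clock: 24.5
position: [0.4416, 0.2316, 0.0637]
tcp_rot: [0.252, -0.234, 0.937, 0.062]
ft_force: [-0.7, 1.2, 3.9]
opening: 0.0622
grasp_force: 4.9
```

Request:
apply_moves:
  plan: "0 0 0 0 0 0; 0 0 0 0 0 0; 0 0 0 0 0 0; 0 0 0 0 0 0; 0 0 0 0 0 0; 0 0 0 0 0 0; 0 0 0 0 0 0"
  hand: 1

```text
clock: 25.38
position: [0.4411, 0.2314, 0.0633]
tcp_rot: [0.252, -0.234, 0.937, 0.062]
ft_force: [0.3, 0.6, 0.1]
opening: 0.0939
grasp_force: 0.0
```

Request:
apply_moves:
  plan: "0 0 0.2 0 0 0; 0 0 0.5 0 0 0; 0 0 1 0 0 0; 0 0 1.6 0 0 0; 0 0 2.2 0 0 0; 0 0 2.8 0 0 0; 0 0 3.4 0 0 0; 0 0 4 0 0 0; 0 0 4.6 0 0 0; 0 0 5 0 0 0"

```text
clock: 26.62
position: [0.4415, 0.2316, 0.2158]
tcp_rot: [0.253, -0.234, 0.937, 0.062]
ft_force: [-0.5, -0.5, 0.7]
opening: 0.094
grasp_force: 0.0
```

Run:
```python
from look import *
for n in ["coaster","cup","cup_mouth","barrel","soldier","giant","tank","mug","paintpot","wallpiece"]:
    snapshot("scene"); print(n,[(np.round(d["xyz"],3).tolist(),round(float(d["p"]),2)) for d in finder.pinpoint(n,"scene")])
s=snapshot("scene")
cv2.imwrite("pics/end.png",np.vstack([cv2.resize(s[100:340,160:480],(640,480)),np.zeros((1,640,3),np.uint8)])[:,:,::-1])
```

```text
26.625 [0.4415 0.2316 0.2158] [ 0.253 -0.234  0.937  0.062] 0.0 [-0.5 -0.5  0.7]
scene net [ 0.55  -0.123  0.016] 0.5
scene blob [243. 328.] 70 [ 0.548 -0.123  0.017]
scene blob [184. 330.] 67 [ 0.468 -0.199  0.017]
scene blob [207. 340.] 75 [ 0.521 -0.186  0.017]
scene blob [210. 352.] 78 [ 0.549 -0.201  0.017]
top net [ 0.55  -0.124  0.017] 0.4
top blob [411. 227.] 69 [ 0.547 -0.123  0.017]
top blob [445. 226.] 71 [ 0.549 -0.201  0.017]
top blob [439. 238.] 70 [ 0.521 -0.187  0.017]
top blob [445. 262.] 74 [ 0.468 -0.2    0.017]
coaster [([0.438, 0.231, 0.001], 0.57)]
cup [([0.424, 0.361, -0.003], 0.98), ([0.308, 0.238, 0.004], 0.97), ([0.438, 0.23, 0.007], 0.88), ([0.434, 0.123, 0.0], 0.8), ([0.533, 0.142, 0.0], 0.71), ([0.728, 0.235, 0.003], 0.53)]
cup_mouth [([0.312, 0.236, 0.1], 0.94), ([0.443, 0.232, 0.103], 0.74), ([0.538, 0.136, 0.101], 0.66), ([0.426, 0.358, 0.089], 0.63), ([0.44, 0.123, 0.092], 0.62)]
barrel []
soldier [([0.532, -0.007, -0.002], 0.57)]
giant [([0.439, 0.23, 0.102], 0.67), ([0.716, -0.035, -0.0], 0.63)]
tank [([0.739, 0.117, -0.003], 0.57)]
mug [([0.651, 0.464, 0.002], 0.65), ([0.438, 0.229, 0.098], 0.46)]
paintpot [([0.698, -0.186, -0.002], 0.65)]
wallpiece [([0.727, 0.235, 0.004], 0.94)]
```

View pics/end.png

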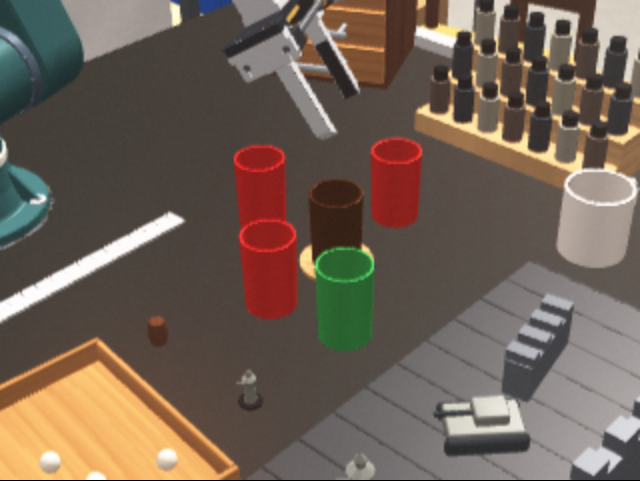

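The final picture shows the cup upright on its coaster at about (336,220) and marbles at rest in the tray. The barrel, soldier and the rest are where they were, and the gripper is clear. Handing in.

```bash
python3 -c "
from rig import env
print(env.job_done())"
```

```text
the job is handed in; nothing more can be done
None
```

The job is handed in: all four marbles are in the tray, the cup is back upright on its coaster, and the neighbouring pieces show no movement in the final check, which finished well inside the 61 s limit.

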